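Hold the tilting bin's lock open with the keyed shaft

TASK

Lift the winged keyed shaft out of its small storage block and put its nose into the steel hub of the tilting bin's lock, then turn it until its key drops into the keyway. Keep pushing it down against the spring until its collar sits flush on the hub, and finish while still gripping it and holding it pushed down, because the spring lifts it again if you let go. Leave the other things on the counter where they are.

Things in the scene. Friction and masses are not known exactly. Their poses are not given: they have to be found in the camera images.
- shaft: Loose upright keyed shaft, 88 mm tall, 0.2 kg. Origin: centre of the nose's bottom face; z up its axis, x towards its key, at the start roughly away from the robot (up to 60 deg either way). From the origin up: round steel, 20 mm diameter, tapered from 14 mm over the lowest 4 mm; key at 14 to 34 mm; collar, 36 mm diameter, at 36 to 42 mm; flat wing at 42 to 88 mm.
- wing (a point): Point on the shaft's axis at the middle of its flat black plastic wing, 65 mm above the nose; axes as the shaft's. The wing is 50 mm long along x, 14 mm thick along y, 46 mm high: grip it across its thickness, with the fingertips above the collar, which ends 23 mm below this point.
- key (a point): Middle of the outer face of the shaft's only key, 16 mm from the axis towards the shaft's +x, 24 mm above the nose's bottom; axes as the shaft's. The key is 6 mm wide and 20 mm high. It stands out along the wing's length, below the collar.
- rest: Grey plastic storage block, fixed, 60 x 60 x 20 mm, origin at the centre of its underside. A round blind hole, 22 mm in diameter and 12 mm deep, holds the shaft's nose, free to turn and to be lifted straight out. It is left or right of the lock.
- hub_mouth (a point): Centre of the steel hub's mouth, on its flat top face, 85 mm above the worktop; z up, x towards the bin, away from the robot. Hub: fixed upright sleeve, 52 mm outer diameter, bore 23 mm, it does not turn. The key stops on its top face when the nose is 14 mm below this point, unless it meets the keyway; fully home, collar on the top face, the nose is 36 mm below.
- stand: Fixed grey lock housing, 110 x 110 x 40 mm, with the hub on top and the bin behind; origin under the hub's axis. The hub's one keyway is 9 mm wide, open at the top, 18.5 mm out from the axis. Its direction is not given: it varies within 30 deg either side of this body's +x. See it from above or feel for it: the key drops in when within about 6 deg.
- plunger (a joint): Spring plunger inside the hub's bore, which draws the bin's lock bolt: 0 at rest, when its top is 26 mm below the hub's mouth; grows downwards in metres, 0.010 when the shaft is fully home. The spring pushes back with 6 N at first and 12 N when the shaft is fully home.
- pliers: Bystander: steel pliers with red grips, 170 mm long, 14 mm high, lying flat; origin on the underside near the pivot.
- toggle: Bystander: yellow plastic sack toggle, 60 mm long, 18 mm high; origin at the centre of the underside.
- parcel: Bystander: white rigid plastic parcel box 120 x 85 x 55 mm; origin at the centre of the underside. It stands on the other side of the lock from the storage block.
- flask: Bystander: aluminium flask, 70 mm in diameter, 200 mm tall, upright; origin at the centre of the underside.
- tape: Bystander: cardboard tape core, 90 mm across, 25 mm high; origin at the centre of the underside.
- stamp: Bystander: wooden hand stamp, 36 mm in diameter, 82 mm tall; origin at the centre of the underside.
- weight: Bystander: brass test weight, 34 mm in diameter, 52 mm tall; origin at the centre of the underside.
Things that resemble listed ones, but are neither listed nor needed, are in the scene too. Leave any purple look-alike of the shaft alone.

How it is judged:
On the way, in this order (a step that is already met when the one before it is completed fails the run):
1. the shaft is lifted clear of its storage block, upright, in the fingers (height (world z) of shaft above 0.04 m and contact force between the fingers and shaft above 2 N and angle between shaft's own z axis and vertical below 0.35 rad), for 0.1 s.
2. the shaft's nose is in the hub's bore (z of shaft in the frame of hub_mouth below -0.008 m and horizontal distance between shaft and hub_mouth below 0.005 m), for 0.05 s.
At the end, for the whole second after the job is handed in: The shaft is upright in the hub with its key in the keyway, its nose at least 33 mm below the hub's mouth (collar within 3 mm of the hub's top), the plunger pressed more than 6 mm, the shaft still and the fingers still gripping it, for the last second (z of shaft in the frame of hub_mouth below -0.033 m and horizontal distance between shaft and hub_mouth below 0.005 m and angle between shaft's own z axis and vertical below 0.1 rad and value of joint plunger above 0.006 m and contact force between the fingers and shaft above 2 N and linear speed of shaft below 0.02 m/s); the arm keeps its last pose, push and grip.
It fails at once if a bystander is moved more than 40 mm (distance of any of pliers, toggle, parcel, flask, tape, stamp, weight from where it was at the start of the episode above 0.04 m).
It fails at once if a standing bystander is knocked over (angle between any of flask, stamp, weight's own z axis and vertical above 0.6 rad).
It also fails if it takes over 48 s, if anything falls off the work surface, if the arm or the gripper's body presses on something with over 40 N, if the wrist force passes 120 N, or if a joint passes its speed limit or range.

ROBOT

A 7-joint arm with a two-finger parallel gripper is mounted at the origin on the work surface. World frame = base frame: x ahead of the robot, y to its left, z up, the work surface at z = 0. Lengths are in m, angles in rad, forces in N, time in s.
With the tool pointing down it reaches from about 0.4 to 0.9 m from the base axis. Payload 5.5 kg.
Tool frame: the origin (TCP) lies at the very end of the fingers, on their centre line; the grasp point (between the pads) lies 19 mm behind it; z points along the fingers, y is the line along which they close (so a half turn about z gives the same grasp; the last joint's range is limited). The gripper opens to 92 mm and grips with 3 to 60 N. Pads are 19 mm wide; open, the fingers measure 130 mm over their backs; the gripper's body (75 mm by 190 mm) begins 47 mm behind the grasp point.
Start: joints at [-0.901, 0.501, -0.427, 1.55, 0.221, 1.138, -0.21], TCP at [0.257, 0.597, 0.191] pointing down, gripper open.
Joint ranges: [-2.88, 2.88], [-0.31, 2.03], [-1.54, 1.56], [0.2, 2.42], [-1.41, 4.55], [0.19, 2.02], [-2.57, 2.57]. Speed limits (rad/s): [2.57, 2.57, 3.14, 3.14, 3.14, 3.14, 3.14].

INTERFACE

Orientations are given as a unit quaternion [x, y, z, w].
In Python, from rig import bot gives the robot as it stands. The module is installed in compiled form; this text tells all that it offers.
- The arm moves only by the tool move_arm, never from a script. Its arguments are lists of equal length, an entry for each row: "xyz": the shift along the world's x, y, z in cm, a list of three; "turn": the turn, a rotation vector about the world's x, y, z in degrees, a list of three; "gripper": the gripper command: -1 is shut, 1 is fully open, values between are in proportion. In form: {"xyz": [[tx, ty, tz], ...], "turn": [[ax, ay, az], ...], "gripper": [gripper, ...]}. A call has 1 to 10 rows; each row shifts and turns the commanded pose from where the row before left it; what a row does not reach is not made up. A row lasts 1/12 s, in which the tool goes at most 41.7 mm and 7.16 degrees, less where a joint would pass 70% of its speed; a pose out of reach is approached as far as the arm can. A call is refused whole if a number of a shift passes 4.17 or a number of a turn 7.16, either way. A call with a gripper value outside its range is refused whole. The fingers move at their own pace and stop on an object; "grip_force" is the grip in N (left out, the last holds). Time passes only in rows, so rows that do not move let the fingers close. It gives the time, the measured TCP pose, the force, the opening and the grip force at its end, in the units of the state.
- bot.get_state(): the state, without advancing time (a new reading comes with each control period).
- bot.get_image(name): name is "scene" or "top" or "wrist"; returns (picture, depth): 480x640x3 uint8, red, green, blue; 480x640 float32, m along the optical axis (not along the pixel's ray), 0 where there is no reading.
- bot.camera_info(name): a dict with "intrinsics" (3x3 intrinsics, pixels), "pose" (4x4, takes a point from camera to world coordinates). Camera axes: x right, y down, z forward; pixel columns grow to the right and rows downward; lengths in m; the calibration is good to about 2 mm. The wrist camera is an equidistant fisheye: a pixel r from the principal point sees the ray r / f radians off the axis. A picture is of the moment at which its call begins: read the wrist's pose just before it. camera_info takes no time and is no camera call; for the wrist camera it gives the pose at the moment of the call.
- bot.job_done(): hands the job in; it is judged then, once.
Trained networks look in the newest picture that a camera, given by its name, has taken for a name from the list of things; names that differ only in an ending like _2 or _b are one class to them, and where a whole thing is asked for, a point or a joint stands for the part that bears it (a point fixed in the world has none). Each returns a list of dicts, best first, with "score" (0 to 1); they miss things now and then, are a little off and sometimes report something else, mostly with a low value. They report only what shows in the picture. A call takes as long as a camera call. They do not tell look-alikes from the thing itself.
- bot.silhouettes(camera, name): "mask" (480x640 bool, what is visible of it).
- bot.mark_of(camera, name): "point" ([x, y, z] in m, in world coordinates, good to about 4 mm: a listed point, or the origin of a listed thing).
The state is a dict: "time": time; "joint_positions": joint angles; "dq": joint speeds; "joint_torque": joint torques, N m; "ee_pos": TCP position; "ee_rot": TCP orientation; "contact_force": force on the tool from outside, world axes, zero at the start; "ft_torque": the same for the moment, N m; "grip_width": finger opening in m; "grasp_force": force on a finger pad.
Only numpy, scipy, OpenCV 4.12 (cv2) and the standard library are available. Lean on these libraries where they do the work, as an engineer would, in place of code of your own. Each camera call takes 0.05 s, during which the arm holds its last target. There are 200 camera calls.

## Working session

There is one attempt and no reset: what is moved stays moved. The work goes in short steps, Python scripts to look and compute and a tool call to move; the robot and the scene stay as the last step left them, time stands still between calls to the robot, and variables do not carry over. Pictures are saved under pics/ and viewed, at most 10 in all, crops included, and the job is handed in when it is done.

Besides the shell and the picture viewer there is one more tool, called after ">>>" as a command line: name --argument value ..., lists and objects as JSON in quotes. move_arm: Moves the arm, as the interface text tells. Its arguments: {"type":"object","properties":{"xyz":{"type":"array"},"turn":{"type":"array"},"gripper":{"type":"array"},"grip_force":{"type":"number"}},"required":["xyz","turn","gripper"]}

```bash
mkdir -p pics
cat > h.py <<'E'
from rig import bot
import numpy as np, cv2
def snap(cam,fn=None):
    info=bot.camera_info(cam); p,d=bot.get_image(cam)
    if fn: cv2.imwrite('pics/'+fn,p[:,:,::-1])
    return p,d,info
def pts(d,info,mask):
    v,u=np.nonzero(mask&(d>0)); z=d[v,u]; K=np.array(info['intrinsics']);T=np.array(info['pose'])
    P=np.c_[(u-K[0,2])/K[0,0]*z,(v-K[1,2])/K[1,1]*z,z]
    return P@T[:3,:3].T+T[:3,3]
E
python3 - <<'E'
from h import *
np.set_printoptions(precision=3,suppress=True)
s=bot.get_state();print(s['time'],s['ee_pos'],s['ee_rot'],s['grip_width'])
snap('top','top0.png')
for n in ['shaft','wing','key','rest','hub_mouth','stand','parcel','flask','stamp','weight']:
    print(n,[(round(r['score'],2),np.round(r['point'],3)) for r in bot.mark_of('top',n)])
snap('scene','scene0.png')
for n in ['shaft','key','hub_mouth']:
    print(n,[(round(r['score'],2),np.round(r['point'],3)) for r in bot.mark_of('scene',n)])
E
```

```text
0.0 [0.257 0.596 0.19 ] [ 0.202  0.979 -0.001 -0.   ] 0.09223959123026526
shaft [(0.8, array([0.467, 0.388, 0.   ])), (0.6, array([0.568, 0.289, 0.001])), (0.54, array([0.473, 0.29 , 0.013]))]
wing [(0.88, array([0.473, 0.392, 0.065])), (0.62, array([ 0.503, -0.304,  0.   ])), (0.52, array([0.577, 0.289, 0.069])), (0.49, array([0.471, 0.291, 0.072]))]
key [(0.59, array([0.458, 0.402, 0.025])), (0.56, array([0.562, 0.29 , 0.024])), (0.49, array([0.486, 0.3  , 0.032]))]
rest [(0.82, array([ 0.475,  0.29 , -0.004]))]
hub_mouth [(0.56, array([ 0.54 , -0.014,  0.083]))]
stand []
parcel [(0.55, array([ 0.503, -0.303,  0.001]))]
flask [(0.69, array([ 0.504, -0.52 , -0.002])), (0.51, array([ 0.537, -0.012,  0.   ]))]
stamp [(0.77, array([ 0.335, -0.42 , -0.001]))]
weight [(0.7, array([ 0.396, -0.144, -0.002]))]
shaft [(0.98, array([0.575, 0.29 , 0.002])), (0.59, array([0.474, 0.29 , 0.008])), (0.56, array([0.471, 0.393, 0.002]))]
key [(0.82, array([0.485, 0.297, 0.028])), (0.67, array([0.559, 0.29 , 0.025])), (0.57, array([0.46 , 0.404, 0.029])), (0.44, array([ 0.509, -0.519,  0.003]))]
hub_mouth [(0.88, array([ 0.538, -0.009,  0.084])), (0.34, array([ 0.589, -0.392,  0.003]))]
```

View pics/top0.png

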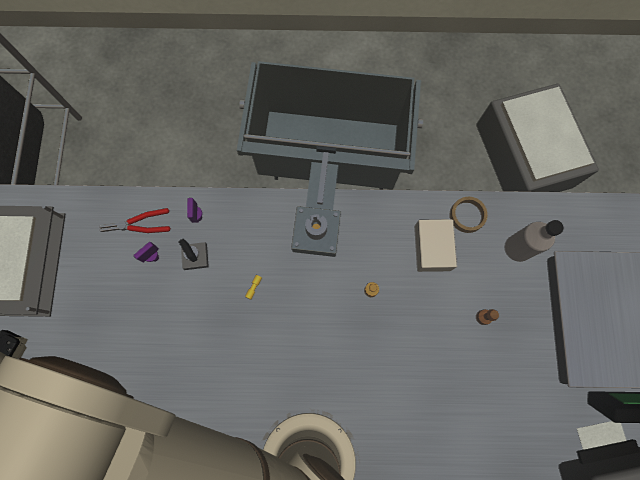

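View pics/scene0.png

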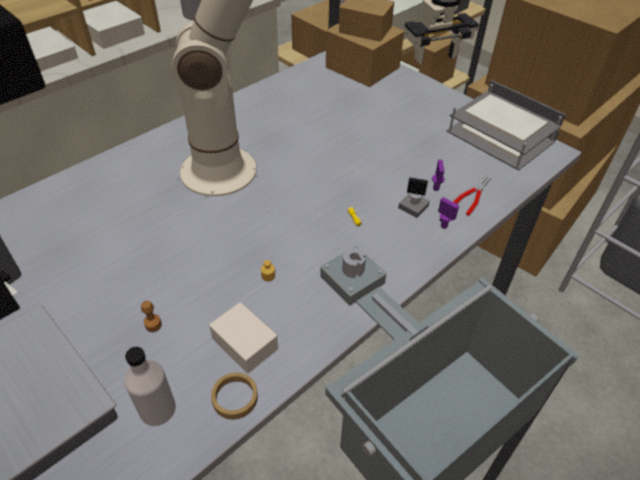

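The black shaft stands in the grey block at about (190,250) in the top picture. The purple look-alikes are at (194,210) and (147,252), and the hub is at (316,226). Next I measure the wing yaw and the hub.

Run:
```python
from h import *
np.set_printoptions(precision=4,suppress=True)
for cam in ['top','scene']:
    p,d,i=snap(cam)
    P=pts(d,i,np.ones(d.shape,bool))
    W=P[(abs(P[:,0]-.473)<.045)&(abs(P[:,1]-.29)<.045)&(P[:,2]>.06)&(P[:,2]<.12)]
    top=W[W[:,2]>.088] if cam=='top' else W
    r=cv2.minAreaRect((top[:,:2]*1000).astype(np.float32))
    print(cam,len(W),len(top),r,W[:,2].max())
    H=P[(np.hypot(P[:,0]-.539,P[:,1]+.011)<.04)&(P[:,2]>.075)&(P[:,2]<.095)]
    c,rad=cv2.minEnclosingCircle((H[:,:2]*1000).astype(np.float32)); print('hub',c,rad,np.median(H[:,2]),len(H))
    c0=np.array(c)/1000
    N=P[(np.hypot(*(P[:,:2]-c0).T)<.0185)&(np.hypot(*(P[:,:2]-c0).T)>.0125)]
    a=np.degrees(np.arctan2(*(N[:,:2]-c0).T[::-1])); print('low angles',np.c_[a,N[:,2]][N[:,2]<.078].T)
```

```text
top 185 136 ((471.11767578125, 291.10919189453125), (49.843353271484375, 14.334915161132812), 31.98278045654297) 0.10103334083337656
hub (535.916259765625, -8.905006408691406) 26.723007202148438 0.08539370839440896 293
low angles [[ 21.9967   6.153  -23.963   31.3175 -13.7195 -25.1068  45.1816  31.6255
   15.9998   7.182   -1.5974 -12.6424 -24.2389  30.2529  45.0239]
 [  0.0641   0.0598   0.0714   0.0668   0.0624   0.0649   0.0646   0.0581
    0.0422   0.0411   0.0398   0.0503   0.0546   0.0466   0.0461]]
scene 287 287 ((475.7007751464844, 289.4369201660156), (49.58594512939453, 19.85553550720215), 33.32713317871094) 0.10196719067915927
hub (537.6104736328125, -8.32879638671875) 29.27482032775879 0.08563528130543607 350
low angles [[ 152.1399  123.5331  102.887   130.8088  120.4289   98.2982  120.6995
    84.6094  147.3061  139.1419  129.2823  119.5908   88.4204   43.1467
    38.6472  -20.2412  -13.0404  -20.5885  -16.7746  -20.7069  161.5809
   151.3455  163.0695  152.5764  140.4256  126.1796  116.2466 -166.8598
  -179.0905  171.0601   98.7306 -144.7673 -145.6065 -139.1328 -156.0042
  -136.1795 -140.1699 -129.6319 -127.9866 -108.3937  -99.3953  -97.3448
   -74.7378  -62.5748  -50.0707  -23.2929  -72.3024  -60.17    -49.0572
   -38.5346  -27.1591]
 [   0.0773    0.0757    0.0755    0.0712    0.0717    0.0742    0.0665
     0.073     0.0622    0.0639    0.0598    0.0636    0.068     0.076
     0.0739    0.0752    0.075     0.0725    0.0549    0.0406   -0.743
    -0.7427   -0.7476   -0.7466   -0.7446   -0.7432   -0.7508   -0.7436
    -0.747    -0.7468   -0.7485   -0.7386   -0.7377   -0.7422   -0.7508
    -0.7476   -0.7493   -0.7506   -0.7502   -0.746    -0.7468   -0.7505
    -0.7466   -0.7448   -0.746    -0.7461   -0.7517   -0.748    -0.746
    -0.7445   -0.7465]]
```

>>> move_arm --xyz '[[2.16,-3.06,0],[2.16,-3.06,0],[2.16,-3.06,0],[2.16,-3.06,0],[2.16,-3.06,0],[2.16,-3.06,0],[2.16,-3.06,0],[2.16,-3.06,0],[2.16,-3.06,0],[2.16,-3.06,0]]' --turn '[[0,0,5.65],[0,0,5.65],[0,0,5.65],[0,0,5.65],[0,0,5.65],[0,0,5.65],[0,0,5.65],[0,0,5.65],[0,0,5.65],[0,0,5.65]]' --gripper '[0.2,0.2,0.2,0.2,0.2,0.2,0.2,0.2,0.2,0.2]'

```text
time: 1.68
ee_pos: [0.4741, 0.2893, 0.191]
ee_rot: [-0.288, 0.958, -0.0, 0.0]
contact_force: [0.4, 1.0, -0.1]
grip_width: 0.0555
grasp_force: 0.0
```

>>> move_arm --xyz '[[0,0,0],[0,0,0]]' --turn '[[0,0,0],[0,0,0]]' --gripper '[0.2,0.2]'

```text
time: 1.85
ee_pos: [0.4752, 0.2878, 0.1906]
ee_rot: [-0.282, 0.959, -0.0, 0.0]
contact_force: [0.1, 0.3, 0.1]
grip_width: 0.0549
grasp_force: 0.0
```

Run:
```python
from h import *
np.set_printoptions(precision=4,suppress=True)
from scipy.spatial.transform import Rotation as R
s=bot.get_state();print(s['time'],s['ee_pos'],R.from_quat(s['ee_rot']).as_matrix(),s['joint_positions'],s['contact_force'])
p,d,i=snap('wrist','w1.png');print(i)
```

```text
1.85 [0.4752 0.2878 0.1906] [[-0.8406 -0.5416  0.0003]
 [-0.5416  0.8406 -0.0008]
 [ 0.0002 -0.0009 -1.    ]] [-0.1642  0.3451 -0.5287  1.7888  0.1978  1.0605  1.3787] [0.1003 0.2517 0.1156]
{'intrinsics': array([[371.6483,   0.    , 310.4692],
       [  0.    , 371.6483, 235.0843],
       [  0.    ,   0.    ,   1.    ]]), 'pose': array([[-0.5411,  0.8069,  0.2371,  0.4115],
       [ 0.841 ,  0.5191,  0.1525,  0.2451],
       [-0.    ,  0.2819, -0.9594,  0.3832],
       [ 0.    ,  0.    ,  0.    ,  1.    ]])}
```

View pics/w1.png

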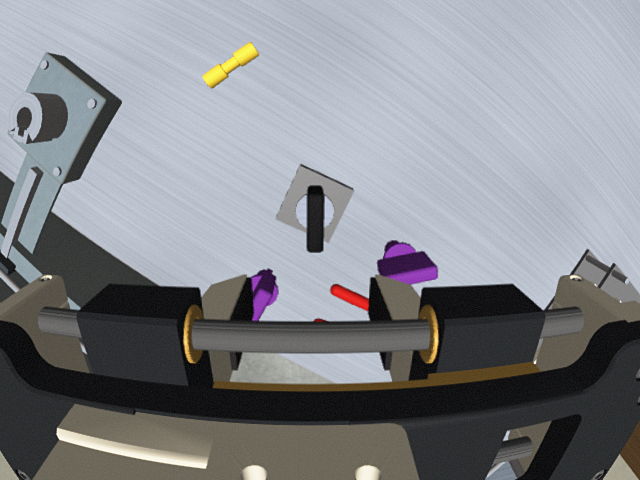

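The wrist view shows the black wing at (315,218), lined up with the tool's x axis, and the hub at (38,115) with its keyway opening near (22,135). I'll refine the wing and keyway from this picture.

```bash
cat >> h.py <<'E'
def wpts(d,info):
    K=np.array(info['intrinsics']);T=np.array(info['pose'])
    v,u=np.indices(d.shape); x=(u-K[0,2])/K[0,0]; y=(v-K[1,2])/K[1,1]; th=np.hypot(x,y)+1e-9
    t=np.tan(th)/th; P=np.stack([x*t*d,y*t*d,d],-1)
    return P@T[:3,:3].T+T[:3,3]
E
python3 - <<'E'
from h import *
np.set_printoptions(precision=4,suppress=True)
p,d,i=snap('wrist')
P=wpts(d,i); ok=d>0
W=P[ok&(abs(P[...,0]-.473)<.04)&(abs(P[...,1]-.29)<.04)&(P[...,2]>.088)&(P[...,2]<.105)]
print(len(W),cv2.minAreaRect((W[:,:2]*1000).astype(np.float32)),np.percentile(W[:,2],[5,50,95]))
m=ok&(np.hypot(P[...,0]-.538,P[...,1]+.009)<.04)&(P[...,2]>.081)&(P[...,2]<.09)
H=P[m]; c,rad=cv2.minEnclosingCircle((H[:,:2]*1000).astype(np.float32)); print('hub',c,rad,len(H),np.median(H[:,2]))
c0=np.array(c)/1000
# missing top-face sectors between r 13 and 18 mm: project points of top plane into image
K=np.array(i['intrinsics']);T=np.array(i['pose'])
def proj(X):
    q=(X-T[:3,3])@T[:3,:3]; th=np.arctan2(np.hypot(q[:,0],q[:,1]),q[:,2]); ph=np.arctan2(q[:,1],q[:,0])
    return np.c_[K[0,0]*th*np.cos(ph)+K[0,2],K[1,1]*th*np.sin(ph)+K[1,2]]
g=p.mean(2)
for r in (.0145,.0165):
    a=np.radians(np.arange(-60,61,5)); X=np.c_[c0[0]+r*np.cos(a),c0[1]+r*np.sin(a),0*a+.085]
    uv=np.round(proj(X)).astype(int); print(r,[(int(k),int(g[v,u]),round(float(P[v,u,2]),3)) if u>=0 else None for k,(u,v) in zip(np.degrees(a),uv)])
E
```

```text
1017 ((472.8003845214844, 288.7906799316406), (49.852630615234375, 13.209036827087402), 32.676002502441406) [0.0921 0.0943 0.0956]
hub (536.7958374023438, -11.653125762939453) 27.560504913330078 1129 0.08331044140407279
0.0145 [(-59, 185, 0.084), (-55, 192, 0.083), (-50, 192, 0.083), (-45, 188, 0.084), (-40, 190, 0.083), (-35, 186, 0.084), (-29, 189, 0.084), (-25, 191, 0.085), (-20, 188, 0.083), (-14, 196, 0.083), (-10, 193, 0.083), (-5, 167, 0.083), (0, 143, 0.083), (5, 60, 0.082), (10, 54, 0.079), (14, 54, 0.079), (20, 57, 0.078), (25, 52, 0.077), (29, 61, 0.074), (35, 167, 0.083), (40, 192, 0.083), (45, 193, 0.084), (50, 179, 0.084), (55, 189, 0.084), (59, 189, 0.083)]
0.0165 [(-59, 189, 0.084), (-55, 190, 0.084), (-50, 190, 0.084), (-45, 185, 0.084), (-40, 186, 0.083), (-35, 193, 0.084), (-29, 181, 0.083), (-25, 129, 0.085), (-20, 187, 0.084), (-14, 194, 0.084), (-10, 191, 0.083), (-5, 193, 0.084), (0, 104, 0.084), (5, 77, 0.083), (10, 49, 0.082), (14, 55, 0.079), (20, 59, 0.076), (25, 50, 0.076), (29, 80, 0.074), (35, 189, 0.085), (40, 191, 0.084), (45, 190, 0.083), (50, 189, 0.084), (55, 190, 0.083), (59, 188, 0.084)]
```

>>> move_arm --xyz '[[-0.24,0.1,-3.4],[0,0,-3.4],[0,0,-3.4],[0,0,-2.5],[0,0,-0.9],[0,0,0],[0,0,0]]' --turn '[[0,0,0],[0,0,0],[0,0,0],[0,0,0],[0,0,0],[0,0,0],[0,0,0]]' --gripper '[0.2,0.2,0.2,0.2,0.2,0.2,0.2]'

```text
time: 2.53
ee_pos: [0.4703, 0.2937, 0.0554]
ee_rot: [-0.287, 0.958, 0.0, 0.0]
contact_force: [0.2, 0.5, 0.7]
grip_width: 0.0552
grasp_force: 0.0
```

>>> move_arm --xyz '[[0,0,0],[0,0,0],[0,0,0],[0,0,0],[0,0,0],[0,0,0]]' --turn '[[0,0,0],[0,0,0],[0,0,0],[0,0,0],[0,0,0],[0,0,0]]' --gripper '[-1,-1,-1,-1,-1,-1]' --grip_force 45

```text
time: 3.03
ee_pos: [0.471, 0.2919, 0.0552]
ee_rot: [-0.285, 0.958, 0.0, 0.0]
contact_force: [0.4, -1.4, -0.3]
grip_width: 0.0196
grasp_force: 0.0
```

>>> move_arm --xyz '[[0.2,-0.2,0],[0,0,0],[0,0,0],[0,0,0],[0,0,0]]' --turn '[[0,0,0],[0,0,0],[0,0,0],[0,0,0],[0,0,0]]' --gripper '[-1,-1,-1,-1,-1]'

```text
time: 3.45
ee_pos: [0.4728, 0.2903, 0.0549]
ee_rot: [-0.286, 0.958, 0.0, 0.0]
contact_force: [-2.0, 0.0, 3.7]
grip_width: 0.0127
grasp_force: 45.0
```

>>> move_arm --xyz '[[0,0,1.5],[0,0,3],[0,0,3.5],[0,0,3.5],[0,0,0]]' --turn '[[0,0,0],[0,0,0],[0,0,0],[0,0,0],[0,0,0]]' --gripper '[-1,-1,-1,-1,-1]'

```text
time: 3.87
ee_pos: [0.4764, 0.2924, 0.1761]
ee_rot: [-0.286, 0.958, 0.001, 0.005]
contact_force: [1.6, 1.6, -0.2]
grip_width: 0.013
grasp_force: 45.0
```

>>> move_arm --xyz '[[0.64,-3.0,0],[0.64,-3.0,0],[0.64,-3.0,0],[0.64,-3.0,0],[0.64,-3.0,0],[0.64,-3.0,0],[0.64,-3.0,0],[0.64,-3.0,0],[0,0,0],[0,0,0]]' --turn '[[0,0,-2],[0,0,-2],[0,0,-2],[0,0,-2],[0,0,-2],[0,0,-2],[0,0,-2],[0,0,-2],[0,0,0],[0,0,0]]' --gripper '[-1,-1,-1,-1,-1,-1,-1,-1,-1,-1]'

```text
time: 4.7
ee_pos: [0.5235, 0.0468, 0.1686]
ee_rot: [-0.147, 0.989, -0.0, -0.001]
contact_force: [-1.0, 0.7, -2.2]
grip_width: 0.0131
grasp_force: 45.0
```

Run:
```python
from h import *
np.set_printoptions(precision=4,suppress=True)
from scipy.spatial.transform import Rotation as R
s=bot.get_state();M=R.from_quat(s['ee_rot']).as_matrix();print(s['time'],s['ee_pos'],'wing yaw',np.degrees(np.arctan2(-M[1,0],-M[0,0])),s['joint_positions'],s['contact_force'],s['grasp_force'])
p,d,i=snap('wrist','w2.png')
P=wpts(d,i); ok=d>0
m=ok&(np.hypot(P[...,0]-.537,P[...,1]+.01)<.04)&(P[...,2]>.079)&(P[...,2]<.09)
H=P[m]; print(len(H),np.median(H[:,2]))
c,rad=cv2.minEnclosingCircle((H[:,:2]*1000).astype(np.float32)); print('hub',c,rad)
for n in ('hub_mouth','shaft','key','wing'): print(n,[(round(r['score'],2),np.round(r['point'],3)) for r in bot.mark_of('wrist',n)])
snap('scene','s2.png');
for n in ('hub_mouth','shaft','key','wing'): print(n,[(round(r['score'],2),np.round(r['point'],3)) for r in bot.mark_of('scene',n)])
```

```text
4.7 [0.5235 0.0468 0.1686] wing yaw 16.89938319511452 [ 0.1795  0.2969 -0.3801  1.8844  0.1316  0.9865  1.6072] [-1.0365  0.6751 -2.2346] 44.97869253158569
2519 0.0834875246619533
hub (537.4281616210938, -11.675209045410156) 26.647153854370117
hub_mouth [(0.95, array([ 0.537, -0.01 ,  0.085]))]
shaft [(0.79, array([ 0.572,  0.29 , -0.002])), (0.72, array([ 0.467,  0.389, -0.004])), (0.59, array([0.524, 0.041, 0.122]))]
key [(0.79, array([0.56 , 0.288, 0.022])), (0.78, array([0.458, 0.399, 0.026]))]
wing [(0.8, array([0.57 , 0.295, 0.066])), (0.77, array([0.522, 0.046, 0.186])), (0.59, array([0.468, 0.39 , 0.065]))]
hub_mouth [(0.84, array([ 0.54 , -0.012,  0.084]))]
shaft [(0.84, array([0.523, 0.05 , 0.12 ])), (0.71, array([0.576, 0.288, 0.005])), (0.55, array([0.47 , 0.39 , 0.001]))]
key [(0.79, array([0.558, 0.291, 0.024])), (0.77, array([0.538, 0.051, 0.142])), (0.59, array([0.457, 0.401, 0.025]))]
wing [(0.82, array([0.467, 0.389, 0.066])), (0.78, array([0.526, 0.053, 0.186])), (0.64, array([0.572, 0.288, 0.06 ]))]
```

View pics/w2.png

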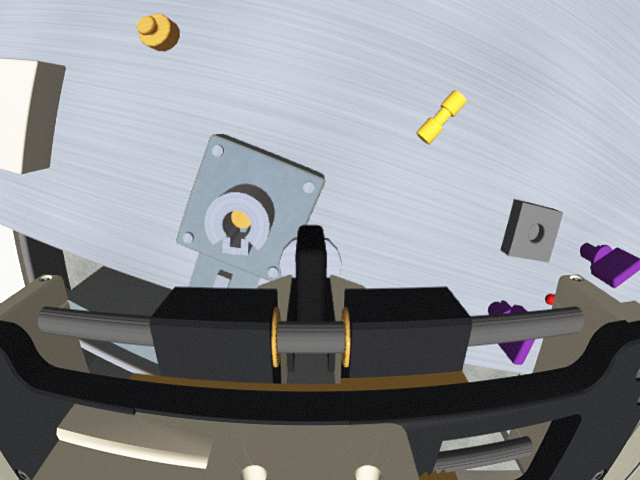

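The shaft is held upright, and the hub's keyway at (236,243) points about parallel to the wing. I'll refine the keyway angle and the shaft-axis offset from this view.

Run:
```python
from h import *
np.set_printoptions(precision=4,suppress=True)
s=bot.get_state(); e=np.array(s['ee_pos'])
print(s['time'],e)
p,d,i=snap('wrist')
P=wpts(d,i); ok=d>0
u=np.indices(d.shape)
W=P[ok&(np.hypot(P[...,0]-e[0],P[...,1]-e[1])<.04)&(P[...,2]>.2)&(P[...,2]<.216)&(p.mean(2)<50)&(u[0]<290)&(u[1]>290)&(u[1]<335)]
print(len(W),cv2.minAreaRect((W[:,:2]*1000).astype(np.float32)),np.percentile(W[:,2],[5,50,95]))
# collar points
C=P[ok&(np.hypot(P[...,0]-e[0],P[...,1]-e[1])<.03)&(P[...,2]>.158)&(P[...,2]<.17)&(u[0]<300)&(u[1]>270)&(u[1]<350)]
if len(C): print('collar',len(C),np.median(C[:,2]),cv2.minEnclosingCircle((C[:,:2]*1000).astype(np.float32)))
K=np.array(i['intrinsics']);T=np.array(i['pose'])
def proj(X):
    q=(X-T[:3,3])@T[:3,:3]; th=np.arctan2(np.hypot(q[:,0],q[:,1]),q[:,2]); ph=np.arctan2(q[:,1],q[:,0])
    return np.c_[K[0,0]*th*np.cos(ph)+K[0,2],K[1,1]*th*np.sin(ph)+K[1,2]]
c0=np.array([.5375,-.0112]); g=p.mean(2).astype(np.float32)
a=np.radians(np.arange(-30,61,3))
for r in (.0135,.015,.017):
    X=np.c_[c0[0]+r*np.cos(a),c0[1]+r*np.sin(a),0*a+.084]; uv=proj(X).astype(np.float32)
    print(r,cv2.remap(g,uv[:,:1],uv[:,1:],1).ravel().astype(int))
# hub circle via fit of top face edges
m=ok&(np.hypot(P[...,0]-c0[0],P[...,1]-c0[1])<.04)&(P[...,2]>.079)&(P[...,2]<.09); H=P[m][:,:2]
rr=np.hypot(*(H-c0).T); print('inner/outer by percent',np.percentile(rr,[1,99]))
cv2.imwrite('pics/crop.png',cv2.resize(p[170:280,190:360,::-1],None,fx=4.5,fy=4.5,interpolation=cv2.INTER_CUBIC))
```

```text
5.2 [0.5239 0.0505 0.1698]
1438 ((509.606201171875, 44.58966827392578), (19.58639907836914, 17.27362060546875), 15.85122013092041) [0.2046 0.209  0.2104]
collar 1005 0.16330412366080851 ((519.58203125, 46.92763137817383), 20.269542694091797)
0.0135 [195 187 187 202 204 207 189 127  73  57  65  69  74  78  80  80  78  74
  76 120 178 205 205 204 203 188 186 197 202 203 200]
0.015 [201 204 203 203 205 206 210 185  90  61  64  73  77  78  78  78  76  73
  86 144 209 207 204 204 204 203 201 202 204 204 205]
0.017 [189 195 202 203 200 200 202 206 182  72  64  73  80  75  76  76  74  78
 124 190 206 200 199 201 204 187 154 148 190 200 200]
inner/outer by percent [0.0116 0.0262]
```

View pics/crop.png

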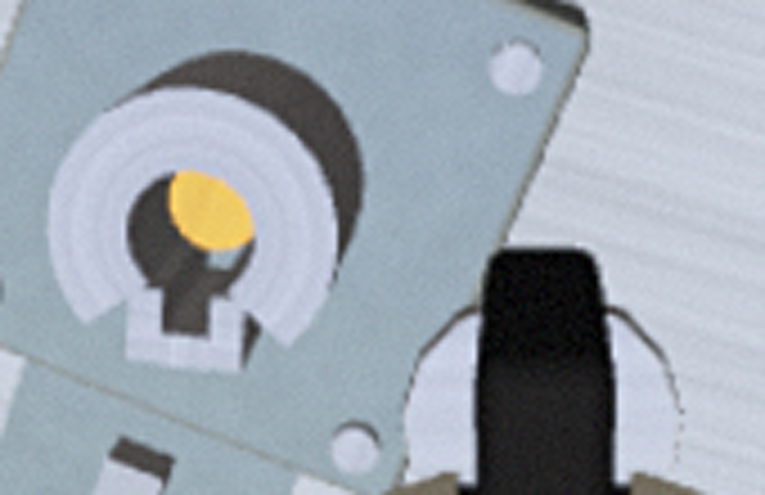

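The crop shows the keyway pointing slightly anticlockwise of +x, at a yaw of about 10 to 11° by projection. I'll move over the hub and turn to 11°.

>>> move_arm --xyz '[[0.45,-2.0,0],[0.45,-2.0,0],[0.46,-2.0,-0.5],[0,0,-0.5],[0,0,0],[0,0,0]]' --turn '[[0,0,-2],[0,0,-2],[0,0,-2],[0,0,0],[0,0,0],[0,0,0]]' --gripper '[-1,-1,-1,-1,-1,-1]'

```text
time: 5.75
ee_pos: [0.5371, -0.0111, 0.159]
ee_rot: [-0.096, 0.995, 0.0, -0.001]
contact_force: [0.3, 1.2, -2.4]
grip_width: 0.0131
grasp_force: 45.0
```

Run:
```python
from h import *
np.set_printoptions(precision=4,suppress=True)
from scipy.spatial.transform import Rotation as R
snap('scene','s3.png')
for n in ('shaft','key','hub_mouth'): print(n,[(round(r['score'],2),np.round(r['point'],3)) for r in bot.mark_of('scene',n)])
s=bot.get_state();M=R.from_quat(s['ee_rot']).as_matrix();print(s['time'],s['ee_pos'],'yaw',np.degrees(np.arctan2(-M[1,0],-M[0,0])),M[:,2],s['contact_force'])
p=cv2.imread('pics/s3.png'); cv2.imwrite('pics/s3c.png',cv2.resize(p[180:310,290:430],None,fx=4,fy=4))
```

```text
shaft [(0.87, array([ 0.538, -0.01 ,  0.112])), (0.63, array([0.576, 0.291, 0.002])), (0.49, array([ 0.47 ,  0.39 , -0.001]))]
key [(0.68, array([ 0.551, -0.008,  0.132])), (0.59, array([0.459, 0.403, 0.026]))]
hub_mouth [(0.71, array([ 0.537, -0.01 ,  0.084]))]
5.95 [ 0.5377 -0.0094  0.1599] yaw 11.252029318215206 [ 0.0003  0.0004 -1.    ] [-0.5491 -0.7139 -2.5911]
```

View pics/s3c.png

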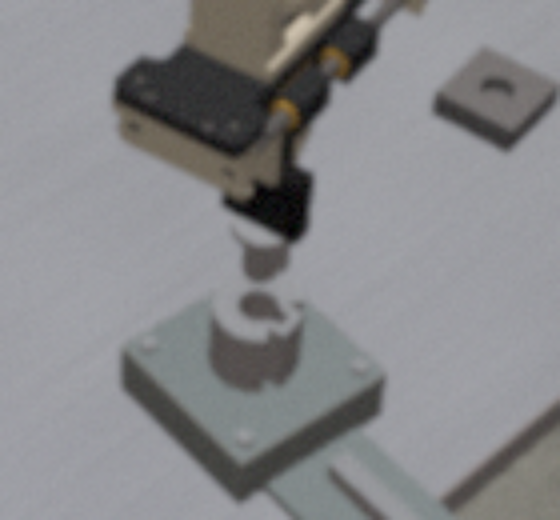

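The shaft is directly above the hub, with the nose about 27 mm over the mouth. I'll descend into the bore.

>>> move_arm --xyz '[[0,-0.05,-1.5],[0,0,-1.0],[0,0,-0.6],[0,0,-0.6],[0,0,0],[0,0,0]]' --turn '[[0,0,0],[0,0,0],[0,0,0],[0,0,0],[0,0,0],[0,0,0]]' --gripper '[-1,-1,-1,-1,-1,-1]'

```text
time: 6.45
ee_pos: [0.5373, -0.0104, 0.1225]
ee_rot: [-0.098, 0.995, 0.0, -0.0]
contact_force: [-0.5, -0.3, -2.0]
grip_width: 0.0132
grasp_force: 45.0
```

>>> move_arm --xyz '[[0,0,-0.4],[0,0,-0.3],[0,0,-0.3],[0,0,0],[0,0,0]]' --turn '[[0,0,0],[0,0,0],[0,0,0],[0,0,0],[0,0,0]]' --gripper '[-1,-1,-1,-1,-1]'

```text
time: 6.87
ee_pos: [0.5374, -0.0105, 0.1126]
ee_rot: [-0.098, 0.995, 0.0, -0.0]
contact_force: [0.5, -0.1, -1.6]
grip_width: 0.0133
grasp_force: 45.0
```

The key is past the hub's face without any force, so it's in the keyway. I'll push on home.

>>> move_arm --xyz '[[0,0,-0.4],[0,0,-0.4],[0,0,-0.3],[0,0,-0.3],[0,0,-0.2],[0,0,0],[0,0,0]]' --turn '[[0,0,0],[0,0,0],[0,0,0],[0,0,0],[0,0,0],[0,0,0],[0,0,0]]' --gripper '[-1,-1,-1,-1,-1,-1,-1]'

```text
time: 7.45
ee_pos: [0.539, -0.0105, 0.0979]
ee_rot: [-0.098, 0.995, -0.0, 0.001]
contact_force: [-1.0, 0.5, 8.6]
grip_width: 0.013
grasp_force: 45.0
```

>>> move_arm --xyz '[[0,0,-0.15],[0,0,-0.15],[0,0,0],[0,0,0]]' --turn '[[0,0,0],[0,0,0],[0,0,0],[0,0,0]]' --gripper '[-1,-1,-1,-1]'

```text
time: 7.78
ee_pos: [0.5393, -0.0105, 0.096]
ee_rot: [-0.098, 0.995, -0.0, 0.002]
contact_force: [-3.3, 0.4, 14.1]
grip_width: 0.013
grasp_force: 45.0
```

>>> move_arm --xyz '[[-0.05,0,-0.15],[0,0,0],[0,0,0],[0,0,0],[0,0,0],[0,0,0],[0,0,0],[0,0,0]]' --turn '[[0,0,0],[0,0,0],[0,0,0],[0,0,0],[0,0,0],[0,0,0],[0,0,0],[0,0,0]]' --gripper '[-1,-1,-1,-1,-1,-1,-1,-1]'

```text
time: 8.45
ee_pos: [0.5394, -0.0105, 0.0959]
ee_rot: [-0.098, 0.995, -0.001, 0.002]
contact_force: [-6.1, -0.6, 24.9]
grip_width: 0.0129
grasp_force: 45.0
```

Run:
```python
from h import *
p,d,i=snap('scene','s4.png')
print([(round(r['score'],2),np.round(r['point'],3)) for r in bot.mark_of('scene','shaft')])
s=bot.get_state();print(s['ee_pos'],s['contact_force'],s['grasp_force'])
cv2.imwrite('pics/s4c.png',cv2.resize(p[180:310,290:430,::-1],None,fx=4,fy=4))
```

```text
[(0.85, array([0.577, 0.293, 0.003])), (0.67, array([0.472, 0.393, 0.   ])), (0.56, array([ 0.542, -0.009,  0.051])), (0.17, array([ 0.553, -0.011,  0.07 ]))]
[ 0.53940665 -0.01051896  0.09587119] [-6.21447033 -0.19150468 24.45928167] 45.00389277935028
```

View pics/s4c.png

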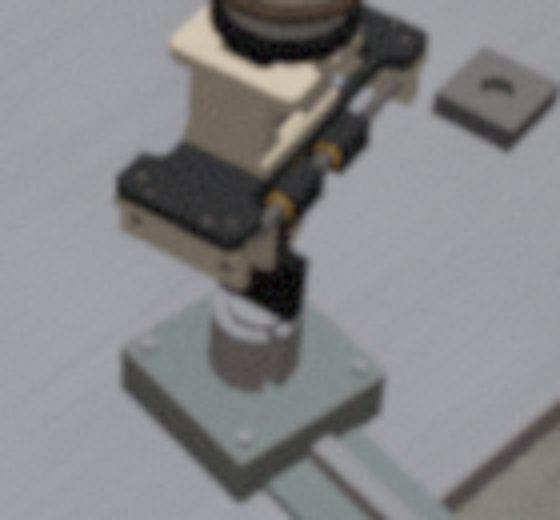

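The picture shows the collar seated on the hub. The force rose with no further travel and the height reads as fully home, so I'll hand it in.

```bash
python3 -c "
from rig import bot
print(bot.job_done())"
```

```text
the job is handed in; nothing more can be done
None
```

The keyed shaft is in the hub with its key in the keyway and its collar seated on the hub's top, and the gripper is still holding it pushed down (about 25 N down, 45 N grip); I've handed the job in, but it returned no verdict.

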